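Slide a wet panel onto the drying rails

TASK

The flat brush has been left lying across the free lane of the drying rack: lay it in an empty pair of notches on the brush rest. Then slide the wet painted panel, by its edges, off the plywood stand onto that lane's two rails, without lifting it or touching its painted face, and leave it square and centred on the rails and clear of the stand. Do not shift the panel already drying, the brushes on the rest, the little cup, the bottle or the jar.

Things in the scene. Friction and masses are not known exactly. Their poses are not given: they have to be found in the camera images.
- panel: the wet panel: a wooden painting panel 120 (own x) x 150 (own y) x 20 mm thick with a painted top face, about 0.3 kg, loose on the stand, turned up to 0.45 rad from the stand's axes. Origin at the centre of its underside, z up. Its edges are dry bare wood up to 18 mm; the wet layer is the top 2 mm, set in 3 mm from the edges.
- panel_face: the wet painted layer on top of the panel, 114 x 144 x 2 mm, fixed to it. Origin at the centre of the layer's underside, 18 mm above the panel's underside. Nothing may touch it.
- stand: fixed plywood board on battens where the panel lies: 290 (own x) x 280 (own y) mm, flat top 46 mm above the table. Origin on the table under its centre. The rack adjoins its +y side.
- rack: fixed wooden drying rack beyond the stand's +y edge, square to it within 0.02 rad, gap 8 to 14 mm. Two lanes of two bare rails each, rails along own y, 190 mm long, 10 mm wide, tops 44 mm above the table (2 mm below the stand's top). Lane centre lines at own x = -75 and +75 mm. Origin on the table under its centre. One lane holds the drying panel, the other (free) one the stray brush.
- lane_near (a point): middle of the rack's lane nearer the robot, level with the rail tops (44 mm up); its two rails are centred 22 mm either side. A panel in place has the centre of its underside here and its long side along the rails.
- lane_far (a point): the same point of the lane farther from the robot
- dry_panel: the other panel, same size and build (origin at the centre of its underside), already drying on one lane of the rack; leave it there.
- brush: the stray flat brush, 210 mm along own x, 35 g: flat wooden handle 12 mm wide (own y), 9 mm thick from x = -100 to +60 mm, then ferrule 22 mm wide to +80 and bristle head 24 mm wide to +110 mm. Origin under its balance point, on its underside. It starts slantwise over the two rails of the free lane, its underside on the rail tops, 44 mm up.
- rest: fixed brush rest: aluminium tray 150 (own x) x 210 (own y) mm, floor 2 mm, rim 10 mm high, with two lobed rubber bars along own y, 14 mm thick, at own x = -35 and +35 mm. Notch pairs at own y = -60, -20, +20, +60 mm. Brushes lie along own x, either way round. Origin on the table under its centre. The pairs at -60 and +20 hold other brushes, those at -20 and +60 are empty.
- notch_mid (a point): midway between the two notches of the empty pair at the rest's own y = -20 mm, at seat height (20 mm above the table). Notches are 18 mm wide between round lobes of 11 mm radius, lobe tops 35 mm above the table. A brush in place has its origin near such a point.
- notch_end (a point): the same for the empty notch pair at own y = +60 mm, the last of the row
- brush_a: thin round brush, 214 mm long along own x, handle 10 mm diameter, lying on the rest; origin under its middle. Leave it.
- brush_b: narrow flat brush, 201 mm long along own x, handle 11 mm wide and 9 mm thick, lying on the rest; origin under its middle. Leave it.
- bottle: amber glass bottle, 64 mm diameter, 190 mm high, standing beyond the stand's outer (-y) edge; origin at the centre of its base. Leave it.
- jar: closed glass jar, 68 mm diameter, 85 mm high, near the bottle; origin at the centre of its base. Leave it.
- dipper: small open steel cup, 36 mm diameter, 30 mm high, standing on the stand behind the panel, at the middle of the stand's outer (-y) edge; origin at the centre of its base. Leave it.

How it is judged:
On the way:
1. the stray brush lies released in a notch pair of the rest (z of brush in the frame of rest between 0.014 and 0.026 m and x of brush in the frame of rest between -0.035 and 0.035 m and y of brush in the frame of rest between -0.075 and 0.075 m and angle between the x axis of brush and the x axis of rest, either way round below 0.15 rad and linear speed of brush below 0.02 m/s and contact force between the fingers and brush below 0.1 N), for 0.2 s.
At the end, for the whole second after the job is handed in: Brush released and still, down in a notch pair (within 6 mm of the seats, 35 mm endwise, 0.15 rad). Panel still and level on the free lane: within 12 mm of its centre line, 18 mm of mid-rail, 0.10 rad of square. Drying panel moved under 8 mm (all of step 1 and (x of panel in the frame of rack between -0.087 and -0.063 m or x of panel in the frame of rack between 0.063 and 0.087 m) and y of panel in the frame of rack between -0.018 and 0.018 m and z of panel in the frame of rack between 0.0415 and 0.0465 m and angle between panel's own z axis and vertical below 0.025 rad and angle between the y axis of panel and the y axis of rack, either way round below 0.1 rad and linear speed of panel below 0.01 m/s and distance of dry_panel from where it was at the start of the episode below 0.008 m); the robot touches nothing.
It fails at once if something touches the wet painted face (contact force between panel_face and anything else above 0.3 N).
It fails at once if the panel is lifted more than 12 mm above the stand's top, tips, or falls off its support (z of panel in the frame of stand above 0.058 m or angle between panel's own z axis and vertical above 0.15 rad or z of panel in the frame of stand below 0.038 m).
It fails at once if the drying panel is shifted by more than 8 mm (distance of dry_panel from where it was at the start of the episode above 0.008 m).
It fails at once if a brush on the rest is shifted by more than 15 mm (distance of any of brush_a, brush_b from where it was at the start of the episode above 0.015 m).
It fails at once if the bottle, jar or cup is shifted by more than 20 mm (distance of any of bottle, jar, dipper from where it was at the start of the episode above 0.02 m).
It also fails if it takes over 64 s, if anything falls off the work surface, if the arm or the gripper's body presses on something with over 40 N, if the wrist force passes 120 N, or if a joint passes its speed limit or range.

ROBOT

A 6-joint arm with a two-finger parallel gripper is mounted at the origin on the work surface. World frame = base frame: x ahead of the robot, y to its left, z up, the work surface at z = 0. Lengths are in m, angles in rad, forces in N, time in s.
With the tool pointing down it reaches from about 0.3 to 0.775 m from the base axis. Payload 14.6 kg.
Tool frame: the origin (TCP) lies at the centre of the arm's flange, where the gripper is bolted on; the fingertips stand 173 mm ahead of it and the grasp point (between the pads) lies 155 mm ahead of it; z points along the fingers, y is the line along which they close (so a half turn about z gives the same grasp; the last joint's range is limited). The gripper opens to 85 mm and grips with 20 to 120 N. Pads are 22 mm wide; open, the fingers measure 114 mm over their backs; the gripper's body (76 mm by 85 mm) begins 54 mm behind the grasp point. The pads swing forward as they close: fully open they stand 13 mm farther back than shut.
Start: joints at [1.059, 0.3, 1.521, -0, 1.321, -0.067], TCP at [0.237, 0.496, 0.405] pointing down, gripper open.
Joint ranges: [-3.03, 3.03], [-0.79, 2.21], [0.23, 2.52], [-1.04, 4.18], [0, 3.07], [-2.55, 2.55]. Speed limits (rad/s): [2.22, 2.22, 2.57, 3.14, 3.14, 3.14].

INTERFACE

Orientations are given as a 3x3 rotation matrix whose columns are the frame's x, y, z axes.
In Python, from cell import bot, get_image gives the robot as it stands.
- The arm moves only by the tool servo_tool, never from a script. Its arguments are lists of equal length, an entry for each row: "translation": the shift along the world's x, y, z in m, a list of three; "roll": the turn about the world's z in rad. A call has exactly 5 rows; each row shifts and turns the commanded pose from where the row before left it; what a row does not reach is not made up. A row lasts 1/12 s, in which the tool goes at most 41.7 mm and 7.16 degrees, less where a joint would pass 70% of its speed; a pose out of reach is approached as far as the arm can. A call is refused whole if a number of a shift passes 0.0417 or a number of a turn 0.125, either way. A call with a gripper value outside its range is refused whole. "hand" is the opening, from -1 (shut) to 1 (fully open), so that 0 is half open, set as the call begins (left out, the last holds). The fingers move at their own pace and stop on an object; the grip force is fixed at half the most. Time passes only in rows, so rows that do not move let the fingers close, or fill a call up. It gives the time, the measured TCP pose, the force, the opening and the grip force at its end, in the units of the state.
- bot.observe(): the state, without advancing time (a new reading comes with each control period).
- get_image(name): name is "scene" or "top" or "wrist"; returns a dict with "img" (384x512x3 uint8, red, green, blue), "depth" (384x512 float32, m along the optical axis (not along the pixel's ray), 0 where there is no reading), "vfov" (degrees; the focal length in pixels is half the picture's height over the tangent of half this angle, whatever the lens; pixels are square), "cx", "cy" (the principal point, pixels), "position" and "rotation" of the camera in the world; the wrist camera has in their place "mount" (4x4, takes a point from camera to tool coordinates, whose origin is the TCP and whose axes are the flange's). Camera axes: x right, y down, z forward; pixel columns grow to the right and rows downward; lengths in m; the calibration is good to about 2 mm. A picture is of the moment at which its call begins: read the wrist's pose just before it.
- bot.close_job(): hands the job in; it is judged then, once.
The state is a dict: "clock": time; "joint_pos": joint angles; "joint_vel": joint speeds; "effort": joint torques, N m; "tool_pos": TCP position; "eef_rot": TCP orientation; "wrist_force": force on the tool from outside, world axes, zero at the start; "moment": the same for the moment, N m; "opening": opening from 0.0 (shut) to 1.0 (fully open); "gripper_force": force on a finger pad.
Only numpy, scipy, OpenCV 4.12 (cv2) and the standard library are available. Lean on these libraries where they do the work, as an engineer would, in place of code of your own. Each camera call takes 0.05 s, during which the arm holds its last target. There are 200 camera calls.

## Working session

There is one attempt and no reset: what is moved stays moved. The work goes in short steps, Python scripts to look and compute and a tool call to move; the robot and the scene stay as the last step left them, time stands still between calls to the robot, and variables do not carry over. Pictures are saved under pics/ and viewed, at most 10 in all, crops included, and the job is handed in when it is done.

Besides the shell and the picture viewer there is one more tool, called after "Call:" as a command line: name --pt "numbers of a row" for each row, then --argument value for the rest. servo_tool: Moves the arm, as the interface text tells. Its arguments: {"type":"object","properties":{"translation":{"type":"array","items":{"type":"array","items":{"type":"number"}}},"roll":{"type":"array","items":{"type":"number"}},"hand":{"type":"number"}},"required":["translation","roll"]}

```bash
mkdir -p pics
cat > h.py <<'E'
import numpy as np, cv2
from cell import bot, get_image
def save(name,fn):
    s=bot.observe(); d=get_image(name); cv2.imwrite(fn,d['img'][:,:,::-1])
    if 'mount' in d:
        T=np.eye(4);T[:3,:3]=s['eef_rot'];T[:3,3]=s['tool_pos'];T=T@d['mount']
        R,p=T[:3,:3],T[:3,3]
    else: R,p=np.array(d['rotation']),np.array(d['position'])
    np.savez(fn+'.npz',img=d['img'],depth=d['depth'],R=R,p=p,f=192/np.tan(np.radians(d['vfov'])/2),c=[d['cx'],d['cy']])
def ray(fn,u,v,z=None):
    "world point of pixel: by plane height z, or by depth"
    k=np.load(fn+'.npz'); r=k['R']@np.array([(u-k['c'][0])/k['f'],(v-k['c'][1])/k['f'],1])
    t=k['depth'][int(v),int(u)] if z is None else (z-k['p'][2])/r[2]
    return k['p']+t*r
E
python3 - <<'E'
from h import *
save('top','pics/top.png'); save('scene','pics/scene.png')
a=cv2.imread('pics/top.png'); cv2.imwrite('pics/top2.png',cv2.resize(a,(800,600),interpolation=cv2.INTER_CUBIC))
k=np.load('pics/top.png.npz');print(k['R'],k['p'],k['f'],k['c'])
E
```

```text
[[ 3.90141428e-02 -9.77125946e-01  2.09052103e-01]
 [-9.99238639e-01 -3.81923027e-02  7.96810456e-03]
 [ 1.98339470e-04 -2.09203807e-01 -9.77872041e-01]] [ 0.32360067 -0.01061405  1.04678461] 396.33096891150194 [255.41668088 192.05423691]
```

View pics/top2.png

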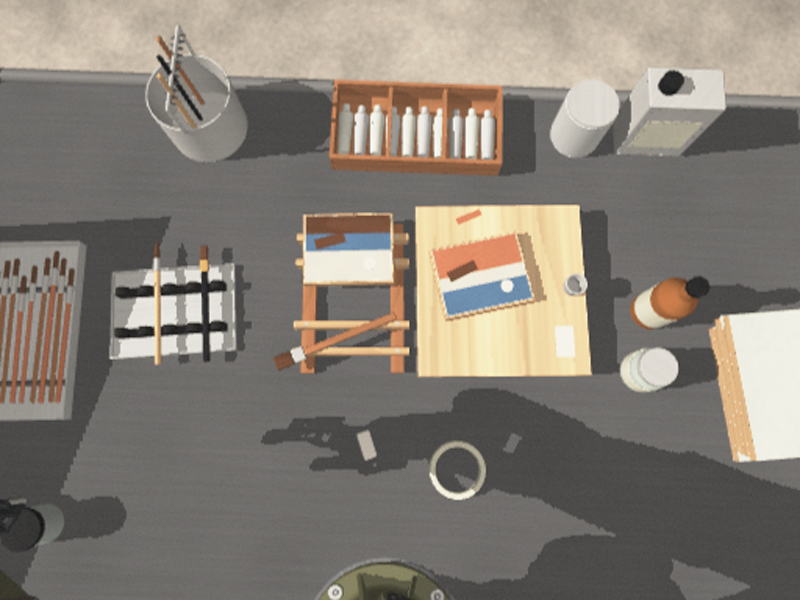

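View pics/scene.png

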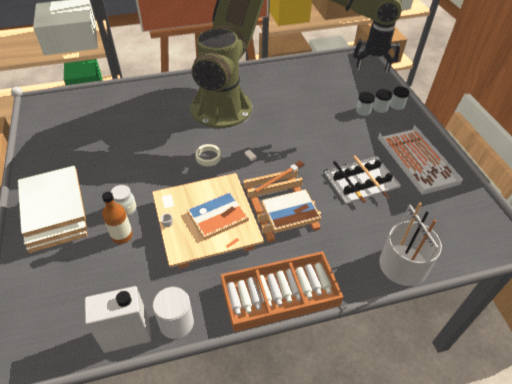

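The top view (800x600) shows the brush lying slantwise over the near lane, from (278,360) to (395,317). The wet panel's centre is near (485,275), and the rest is at left, around (175,310). I'll enlarge for measurement.

Run:
```python
import cv2
a=cv2.imread('pics/top.png')
for n,(u,v,w,h) in {'A':(65,145,200,100),'B':(185,130,200,115)}.items():
    cv2.imwrite(f'pics/c{n}.png',cv2.resize(a[v:v+h,u:u+w],None,fx=4,fy=4,interpolation=cv2.INTER_CUBIC))
```

```text
(no output)
```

View pics/cA.png

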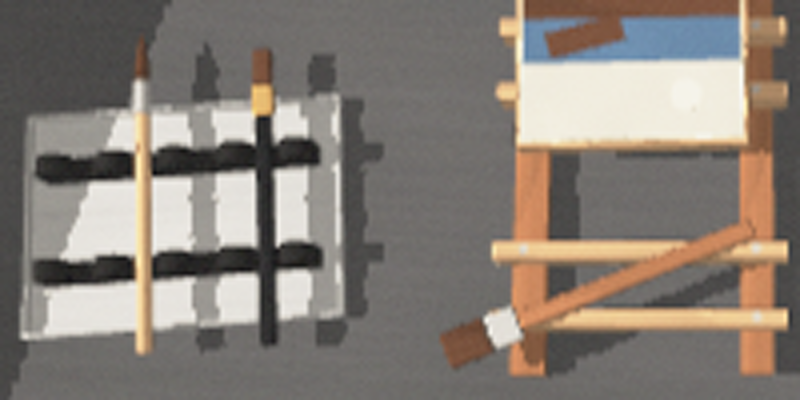

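View pics/cB.png

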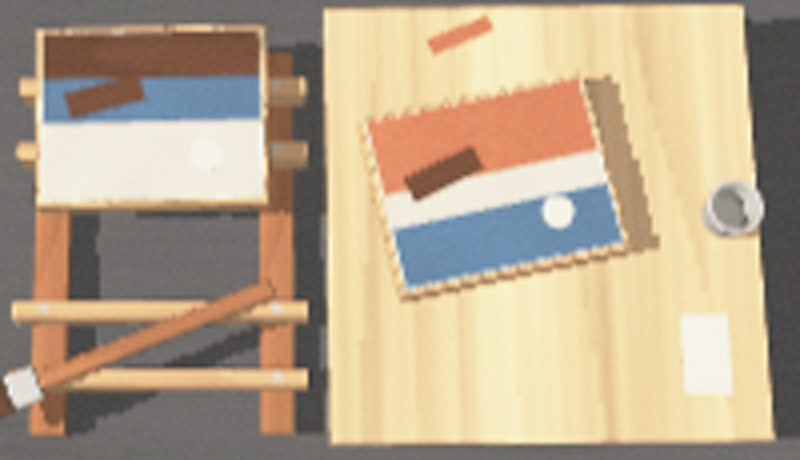

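Crop A shows the notches along the bars: the empty ones are at x≈85 (end) and x≈204 (mid), and the brushes are at 143 and 264. The stray brush runs from head (455,345) to tip (750,230). Crop B shows the wet panel's top corners at about (367,120), (582,78), (627,245) and (403,292).

Run:
```python
from h import *
np.set_printoptions(precision=4,suppress=True)
t='pics/top.png'
A=lambda x,y,z:ray(t,65+x/4-.4,145+y/4-.4,z)
B=lambda x,y,z:ray(t,185+x/4-.4,130+y/4-.4,z)
print('brush');
for q in [(465,345),(503,327),(750,230)]: print(A(*q,.053))
print('rails near lane ends');
for q in [(494,250),(786,252),(515,318),(786,320)]: print(A(*q,.044))
print('brush_a',A(143,350,.03),A(141,75,.03),'brush_b',A(268,342,.03),A(263,90,.03))
print('tray corners')
for q in [(22,338),(344,316),(30,115),(340,96)]: print(A(*q,.010))
print('panel corners')
P=np.array([B(*q,.066) for q in [(367,122),(582,78),(627,245),(403,292)]]);print(P,P.mean(0))
print([np.linalg.norm(P[i]-P[i-1]) for i in range(4)])
print('dry')
P=np.array([B(*q,.064) for q in [(38,30),(264,25),(267,207),(38,205)]]);print(P,P.mean(0))
print('stand')
for q in [(324,10),(742,6),(774,440),(330,443)]: print(B(*q,.046))
print('dipper',B(735,207,.076))
s=bot.observe();print(s['tool_pos'],s['eef_rot'],s['joint_pos'],s['clock'],s['opening'])
```

```text
brush
[0.4292 0.1807 0.053 ]
[0.4414 0.1577 0.053 ]
[0.5095 0.0049 0.053 ]
rails near lane ends
[0.4918 0.1687 0.044 ]
[ 0.4978 -0.0186  0.044 ]
[0.4485 0.152  0.044 ]
[ 0.454  -0.0202  0.044 ]
brush_a [0.4203 0.3915 0.03  ] [0.6029 0.4149 0.03  ] brush_b [0.4286 0.3118 0.03  ] [0.5958 0.3326 0.03  ]
tray corners
[0.427  0.4796 0.01  ]
[0.4497 0.27   0.01  ]
[0.5775 0.4948 0.01  ]
[0.599  0.2868 0.01  ]
panel corners
[[ 0.6195 -0.0532  0.066 ]
 [ 0.6546 -0.1915  0.066 ]
 [ 0.5449 -0.22    0.066 ]
 [ 0.5091 -0.0789  0.066 ]] [ 0.582  -0.1359  0.066 ]
[np.float64(0.11332647097041462), np.float64(0.14270349724577058), np.float64(0.11328483967960704), np.float64(0.1454779354940519)]
dry
[[0.6742 0.1632 0.064 ]
 [0.6834 0.0158 0.064 ]
 [0.5612 0.0088 0.064 ]
 [0.5568 0.1548 0.064 ]] [0.6189 0.0857 0.064 ]
stand
[ 0.7021 -0.0232  0.046 ]
[ 0.7158 -0.302   0.046 ]
[ 0.4273 -0.3159  0.046 ]
[ 0.4145 -0.0367  0.046 ]
dipper [ 0.5698 -0.286   0.076 ]
[0.2366 0.4965 0.4042] [[-0.9027  0.4303 -0.0005]
 [ 0.4303  0.9027 -0.0009]
 [ 0.0001 -0.001  -1.    ]] [ 1.0594  0.3004  1.5215  0.      1.3207 -0.0666] 0.1 0.9962265248200594
```

Call:
servo_tool --pt "0.0155 -0.0268 -0.007" --pt "0.0155 -0.0268 -0.007" --pt "0.0155 -0.0268 -0.007" --pt "0.0155 -0.0268 -0.007" --pt "0.0155 -0.0268 -0.007" --roll '[-0.0465, -0.0465, -0.0465, -0.0465, -0.0465]' --hand -0.2

```text
clock: 0.52
tool_pos: [0.3145, 0.3611, 0.3691]
eef_rot: [[-0.778, 0.628, -0.0], [0.628, 0.778, -0.0], [0.0, -0.0, -1.0]]
wrist_force: [1.2, 1.1, 0.3]
opening: 0.4
gripper_force: 0.0
```

Call:
servo_tool --pt "0.0155 -0.0268 -0.007" --pt "0.0155 -0.0268 -0.007" --pt "0.0155 -0.0268 -0.007" --pt "0.0155 -0.0268 -0.007" --pt "0.0155 -0.0268 -0.007" --roll '[-0.0465, -0.0465, -0.0465, -0.0465, -0.0465]'

```text
clock: 0.93
tool_pos: [0.392, 0.227, 0.3343]
eef_rot: [[-0.612, 0.791, -0.0], [0.791, 0.612, -0.0], [0.0, -0.0, -1.0]]
wrist_force: [0.2, 0.4, -0.6]
opening: 0.401
gripper_force: 0.0
```

Call:
servo_tool --pt "0.0155 -0.0268 -0.007" --pt "0.0155 -0.0268 -0.007" --pt "0.0155 -0.0268 -0.007" --pt "0.0155 -0.0268 -0.007" --pt "0.0155 -0.0268 -0.007" --roll '[-0.0465, -0.0465, -0.0465, -0.0465, -0.0465]'

```text
clock: 1.35
tool_pos: [0.4696, 0.093, 0.2992]
eef_rot: [[-0.413, 0.911, -0.0], [0.911, 0.413, -0.0], [0.0, -0.0, -1.0]]
wrist_force: [0.7, 0.7, 0.5]
opening: 0.396
gripper_force: 0.0
```

Call:
servo_tool --pt "0 0 0" --pt "0 0 0" --pt "0 0 0" --pt "0 0 0" --pt "0 0 0" --roll '[0, 0, 0, 0, 0]'

```text
clock: 1.77
tool_pos: [0.4688, 0.0953, 0.2999]
eef_rot: [[-0.417, 0.909, 0.0], [0.909, 0.417, 0.0], [-0.0, 0.0, -1.0]]
wrist_force: [0.5, -0.2, 0.0]
opening: 0.399
gripper_force: 0.0
```

Run:
```python
from h import *
np.set_printoptions(precision=4,suppress=True)
save('wrist','pics/w1.png')
s=bot.observe();print(s['tool_pos'],s['eef_rot'],s['joint_pos'],s['clock'],s['opening'])
```

```text
[0.4688 0.0953 0.2999] [[-0.417   0.9089  0.0004]
 [ 0.9089  0.417   0.0001]
 [-0.0001  0.0004 -1.    ]] [ 0.1239  0.2626  1.8327  0.      1.0459 -0.3063] 1.8167 0.39961935700781354
```

View pics/w1.png

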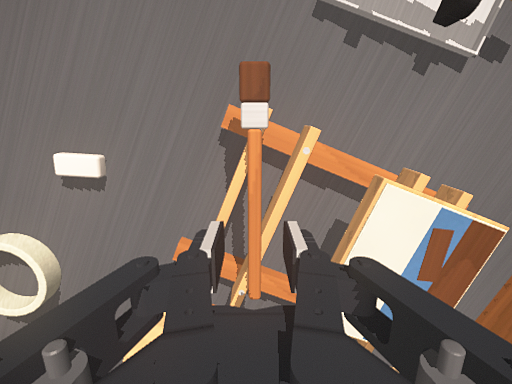

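The wrist view shows the brush upright in the picture and centred between the fingers, with its head at (254,62), the ferrule start at (255,127) and the tip at (254,297).

Run:
```python
from h import *
np.set_printoptions(precision=4,suppress=True)
w='pics/w1.png'
for q in [(254,61,.05),(255,128,.053),(255,200,.053),(254,297,.053),(312,130,.044),(268,215,.044),(418,173,.044),(456,190,.044)]: print(q,ray(w,*q))
# tool centre line
s=bot.observe();k=np.load(w+'.npz')
for z in (.053,.1): 
    c=k['R'].T@(np.array([*s['tool_pos'][:2],z])-k['p']);print(k['f']*c[:2]/c[2]+k['c'])
```

```text
(254, 61, 0.05) [0.4246 0.1941 0.05  ]
(255, 128, 0.053) [0.446  0.1495 0.053 ]
(255, 200, 0.053) [0.4711 0.095  0.053 ]
(254, 297, 0.053) [0.5107 0.0069 0.053 ]
(312, 130, 0.044) [0.4899 0.1676 0.044 ]
(268, 215, 0.044) [0.489  0.0845 0.044 ]
(418, 173, 0.044) [0.5905 0.1738 0.044 ]
(456, 190, 0.044) [0.6296 0.1749 0.044 ]
[252.7027 198.6805]
[252.5568 218.8352]
```

Call:
servo_tool --pt "0.001 0.001 -0.02" --pt "0 0 -0.02" --pt "0 0 -0.02" --pt "0 0 -0.015" --pt "0 0 -0.007" --roll '[0, 0, 0, 0, 0]'

```text
clock: 2.23
tool_pos: [0.4696, 0.0959, 0.2162]
eef_rot: [[-0.417, 0.909, -0.002], [0.909, 0.417, -0.0], [0.001, -0.002, -1.0]]
wrist_force: [-13.7, -1.9, 71.7]
opening: 0.404
gripper_force: 40.6
```

Call:
servo_tool --pt "0 0 0" --pt "0 0 0" --pt "0 0 0" --pt "0 0 0" --pt "0 0 0" --roll '[0, 0, 0, 0, 0]'

```text
clock: 2.65
tool_pos: [0.4702, 0.0956, 0.218]
eef_rot: [[-0.416, 0.909, 0.0], [0.909, 0.416, 0.0], [-0.0, 0.0, -1.0]]
wrist_force: [0.1, 0.1, 0.4]
opening: 0.401
gripper_force: 0.0
```

Call:
servo_tool --pt "0 0 0" --pt "0 0 0" --pt "0 0 0" --pt "0 0 0" --pt "0 0 0" --roll '[0, 0, 0, 0, 0]' --hand -1

```text
clock: 3.07
tool_pos: [0.4702, 0.0955, 0.218]
eef_rot: [[-0.416, 0.91, 0.0], [0.91, 0.416, 0.0], [-0.0, 0.0, -1.0]]
wrist_force: [-1.4, 0.1, 5.9]
opening: 0.115
gripper_force: 59.2
```

Call:
servo_tool --pt "0 0 0" --pt "0 0 0.01" --pt "0 0 0.02" --pt "0 0 0.03" --pt "0 0 0.03" --roll '[0, 0, 0, 0, 0]'

```text
clock: 3.48
tool_pos: [0.4699, 0.0954, 0.3089]
eef_rot: [[-0.415, 0.91, -0.001], [0.91, 0.415, -0.0], [0.0, -0.001, -1.0]]
wrist_force: [0.5, -0.1, -1.2]
opening: 0.119
gripper_force: 58.6
```

Call:
servo_tool --pt "0.0025 0.0231 0" --pt "0.0025 0.0231 0" --pt "0.0025 0.0231 0" --pt "0.0025 0.0231 0" --pt "0.0025 0.0231 0" --roll '[0.0833, 0.0833, 0.0833, 0.0833, 0.0833]'

```text
clock: 3.9
tool_pos: [0.4826, 0.212, 0.3084]
eef_rot: [[-0.751, 0.661, 0.0], [0.661, 0.751, 0.0], [-0.0, 0.0, -1.0]]
wrist_force: [0.3, -0.4, -0.4]
opening: 0.114
gripper_force: 58.6
```

Call:
servo_tool --pt "0.0025 0.0231 0" --pt "0.0025 0.0231 0" --pt "0.0025 0.0231 0" --pt "0.0025 0.0231 0" --pt "0.0025 0.0231 0" --roll '[0.0833, 0.0833, 0.0833, 0.0833, 0.0833]'

```text
clock: 4.32
tool_pos: [0.495, 0.3276, 0.3083]
eef_rot: [[-0.954, 0.3, 0.0], [0.3, 0.954, -0.0], [-0.0, -0.0, -1.0]]
wrist_force: [0.3, -0.7, -0.9]
opening: 0.117
gripper_force: 58.6
```

Call:
servo_tool --pt "0.0025 0.0231 0" --pt "0.0025 0.0231 0" --pt "0.0025 0.0231 0" --pt "0.0025 0.0231 0" --pt "0.0025 0.0231 0" --roll '[0.0833, 0.0833, 0.0833, 0.0833, 0.0833]'

```text
clock: 4.73
tool_pos: [0.5075, 0.4431, 0.3082]
eef_rot: [[-0.994, -0.111, -0.0], [-0.111, 0.994, -0.0], [0.0, -0.0, -1.0]]
wrist_force: [0.4, -0.4, -1.5]
opening: 0.115
gripper_force: 58.6
```

Call:
servo_tool --pt "0 0 0" --pt "0 0 0" --pt "0 0 0" --pt "0 0 0" --pt "0 0 0" --roll '[0, 0, 0, 0, 0]'

```text
clock: 5.15
tool_pos: [0.5078, 0.4412, 0.3081]
eef_rot: [[-0.994, -0.105, 0.0], [-0.105, 0.994, 0.0], [-0.0, 0.0, -1.0]]
wrist_force: [0.8, 0.2, 0.6]
opening: 0.115
gripper_force: 58.7
```

Run:
```python
from h import *
np.set_printoptions(precision=4,suppress=True)
save('wrist','pics/w2.png');save('top','pics/t2.png')
a=cv2.imread('pics/w2.png');b=cv2.imread('pics/t2.png')[145:245,45:245]
cv2.imwrite('pics/w2v.png',np.vstack([a,cv2.resize(b,(512,216))[:,:,:]]))
```

```text
(no output)
```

View pics/w2v.png

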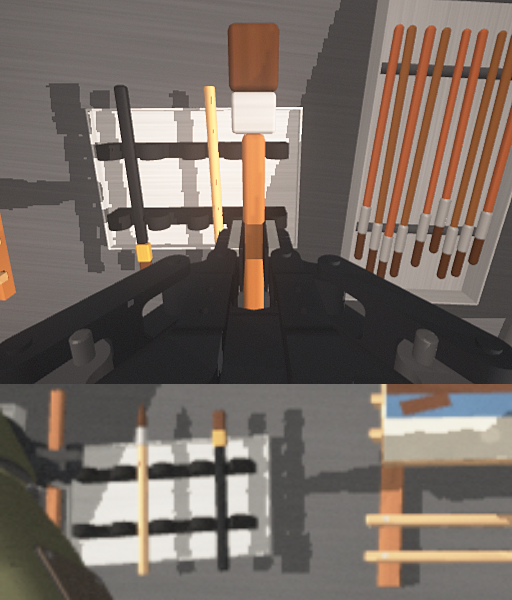

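The wrist view shows the brush held straight at column 254. The tray corners are at (88,109), (302,107), (298,248) and (108,250), and the end notch is in line near column 256.

Run:
```python
from h import *
np.set_printoptions(precision=4,suppress=True)
w='pics/w2.png'
P=np.array([ray(w,*q,.010) for q in [(88,109),(302,107),(298,248),(108,250)]]);c=P.mean(0);print(P,c)
y=P[1]-P[0]+P[2]-P[3];y/=np.linalg.norm(y);print('th',np.arctan2(-y[0],y[1]),'notch_end',c+.06*y)
# notch by brushes at bars
for v in (150,217):
    for u in ((128,213) if v==150 else (138,219)): print(u,v,ray(w,u,v,.03))
print('held brush', ray(w,253,30,.14),ray(w,254,135,.144),ray(w,254,300,.144))
```

```text
[[0.4508 0.2748 0.01  ]
 [0.427  0.4804 0.01  ]
 [0.5758 0.499  0.01  ]
 [0.6007 0.2886 0.01  ]] [0.5135 0.3857 0.01  ]
th 0.11647020957972223 notch_end [0.5066 0.4453 0.01  ]
128 150 [0.4832 0.3218 0.03  ]
213 150 [0.4748 0.4005 0.03  ]
138 217 [0.549  0.3306 0.03  ]
219 217 [0.5405 0.4108 0.03  ]
held brush [0.4033 0.4304 0.14  ] [0.4504 0.4359 0.144 ] [0.5451 0.4461 0.144 ]
```

Call:
servo_tool --pt "0 0.003 -0.03" --pt "0 0 -0.03" --pt "0 0 -0.025" --pt "0 0 -0.012" --pt "0 0 -0.005" --roll '[0.005, 0, 0, 0, 0]'

```text
clock: 5.67
tool_pos: [0.5075, 0.4445, 0.2036]
eef_rot: [[-0.994, -0.112, -0.002], [-0.112, 0.994, -0.002], [0.003, -0.002, -1.0]]
wrist_force: [-0.4, -0.1, -0.1]
opening: 0.112
gripper_force: 58.7
```

Call:
servo_tool --pt "0 0 -0.003" --pt "0 0 -0.003" --pt "0 0 -0.003" --pt "0 0 -0.001" --pt "0 0 0" --roll '[0, 0, 0, 0, 0]'

```text
clock: 6.08
tool_pos: [0.5077, 0.445, 0.1962]
eef_rot: [[-0.994, -0.112, 0.001], [-0.112, 0.994, 0.0], [-0.001, 0.0, -1.0]]
wrist_force: [-1.0, -0.3, -0.6]
opening: 0.113
gripper_force: 58.7
```

Call:
servo_tool --pt "0 0 -0.001" --pt "0 0 0" --pt "0 0 0" --pt "0 0 0" --pt "0 0 0" --roll '[0, 0, 0, 0, 0]' --hand -0.42

```text
clock: 6.5
tool_pos: [0.5077, 0.445, 0.1948]
eef_rot: [[-0.994, -0.112, 0.0], [-0.112, 0.994, 0.0], [-0.0, 0.0, -1.0]]
wrist_force: [0.2, 0.1, 0.1]
opening: 0.287
gripper_force: 0.0
```

Call:
servo_tool --pt "0 0 0.005" --pt "0 0 0.015" --pt "0 0 0.03" --pt "0 0 0.03" --pt "0 0 0.03" --roll '[0, 0, 0, 0, 0]'

```text
clock: 6.92
tool_pos: [0.5075, 0.4449, 0.3075]
eef_rot: [[-0.994, -0.112, 0.001], [-0.112, 0.994, 0.0], [-0.001, 0.0, -1.0]]
wrist_force: [-0.1, -0.4, -0.1]
opening: 0.291
gripper_force: 0.0
```

Call:
servo_tool --pt "0 0 0" --pt "0 0 0" --pt "0 0 0" --pt "0 0 0" --pt "0 0 0" --roll '[0, 0, 0, 0, 0]'

```text
clock: 7.33
tool_pos: [0.5076, 0.4449, 0.3036]
eef_rot: [[-0.994, -0.112, -0.001], [-0.112, 0.994, -0.001], [0.002, -0.001, -1.0]]
wrist_force: [-0.4, -0.2, 0.0]
opening: 0.295
gripper_force: 0.0
```

Run:
```python
from h import *
save('wrist','pics/w3.png')
np.set_printoptions(precision=4,suppress=True)
w='pics/w3.png'; k=np.load(w+'.npz')
# heights along the brush column
for v in range(40,320,20):
    print(v,ray(w,254,v), k['img'][v,254])
```

```text
40 [ 0.3719  0.4304 -0.0001] [121 113 112]
60 [ 0.3888  0.4323 -0.0001] [118 110 108]
80 [0.4099 0.4347 0.0269] [145  90  64]
100 [0.4263 0.4365 0.0282] [137  88  63]
120 [0.4432 0.4385 0.0292] [247 239 230]
140 [0.4606 0.4404 0.0304] [241 156  94]
160 [0.4788 0.4425 0.0291] [239 154  91]
180 [0.4979 0.4447 0.0282] [225 141  84]
200 [0.5174 0.4469 0.029 ] [225 139  82]
220 [0.5377 0.4492 0.0295] [225 138  81]
240 [0.5591 0.4517 0.0293] [226 138  81]
260 [0.5812 0.4542 0.0296] [226 138  77]
280 [0.6049 0.4569 0.0288] [231 143  78]
300 [0.6512 0.4622 0.0002] [80 74 72]
```

View pics/w3.png

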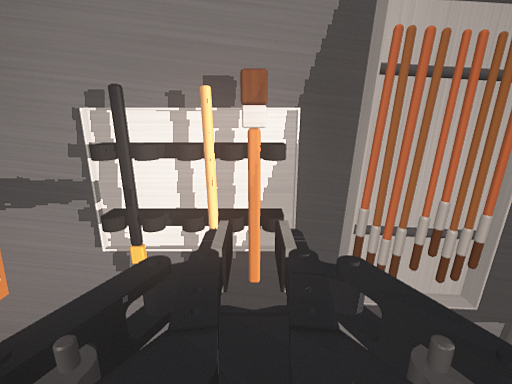

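The brush is seated: its top is at 29 mm, so its underside is at 20 mm in the end notch, and the neighbouring brushes haven't moved. Next I'll get the panel and rail poses by code from the top picture, and move to the panel's far side.

```bash
cat >> h.py <<'E'
def cloud(fn):
    k=np.load(fn+'.npz'); v,u=np.mgrid[:384,:512]; d=k['depth']
    c=np.stack([(u-k['c'][0])/k['f']*d,(v-k['c'][1])/k['f']*d,d],-1)
    P=c@k['R'].T+k['p']; P[d<=0]=np.nan; return P
def rect(fn,zlo,zhi,box):
    P=cloud(fn); x0,x1,y0,y1=box
    m=(P[...,2]>zlo)&(P[...,2]<zhi)&(P[...,0]>x0)&(P[...,0]<x1)&(P[...,1]>y0)&(P[...,1]<y1)
    n,l,st,_=cv2.connectedComponentsWithStats(m.astype(np.uint8)); i=1+np.argmax(st[1:,4])
    q=P[l==i]; r=cv2.minAreaRect((q[:,:2]*1000).astype(np.float32)); (w,h),a=r[1],r[2]
    if w>h: w,h,a=h,w,a-90     # a: angle of own x (short side)
    a=(a+45)%180-45; a=a-180 if a>90 else a
    return np.round(r[0],1),np.round((w,h),1),round(np.radians(a),3),len(q),round(float(np.median(q[:,2])),4)
E
python3 - <<'E'
from h import *
t='pics/t2.png'
print('panel',rect(t,.058,.075,(.45,.72,-.27,-.0)))
print('dry',rect(t,.056,.075,(.53,.72,-.02,.2)))
print('stand',rect(t,.040,.052,(.38,.75,-.35,-.0)))
for t in('pics/t2.png','pics/w1.png'):
    P=cloud(t)
    for x0,x1 in((.42,.473),(.473,.53)):
        m=(P[...,2]>.038)&(P[...,2]<.050)&(P[...,0]>x0)&(P[...,0]<x1)&(P[...,1]>-.01)&(P[...,1]<.17)
        q=P[m][:,:2]; 
        if len(q)>20: p=np.polyfit(q[:,1],q[:,0],1);print(t,'rail x at y=.076',np.polyval(p,.076),'th',-p[0],len(q),q[:,1].min(),q[:,1].max())
E
```

```text
panel (array([ 581.8, -135.3]), array([120.5, 150.6]), np.float64(0.258), 2672, 0.0654)
dry (array([618.9,  86.2]), array([121.1, 149.4]), np.float64(0.054), 2587, 0.0635)
stand (array([ 564.7, -170.1]), array([280.3, 290.6]), np.float64(-1.523), 8831, 0.0454)
pics/t2.png rail x at y=.076 0.45052378536005 th 0.03998321901575591 281 -0.00990460859991211 0.16765632691501575
pics/t2.png rail x at y=.076 0.49443443716930613 th 0.0388950754892311 277 -0.008236024945602147 0.16888890284871405
pics/w1.png rail x at y=.076 0.45222381501840425 th 0.04884264851858246 865 0.056347545304198 0.1689184314326257
pics/w1.png rail x at y=.076 0.495472568677818 th 0.04171373091794871 1919 -0.009899180523022078 0.16997704977144432
```

Call:
servo_tool --pt "0.0089 -0.0288 0" --pt "0.0089 -0.0288 0" --pt "0.0089 -0.0288 0" --pt "0.0089 -0.0288 0" --pt "0.0089 -0.0288 0" --roll '[-0.0035, -0.0035, -0.0035, -0.0035, -0.0035]' --hand 1

```text
clock: 7.8
tool_pos: [0.5523, 0.2996, 0.3041]
eef_rot: [[-0.996, -0.095, -0.001], [-0.095, 0.996, -0.0], [0.001, -0.0, -1.0]]
wrist_force: [0.7, -0.4, -0.4]
opening: 0.973
gripper_force: 0.0
```

Call:
servo_tool --pt "0.0089 -0.0288 0" --pt "0.0089 -0.0288 0" --pt "0.0089 -0.0288 0" --pt "0.0089 -0.0288 0" --pt "0.0089 -0.0288 0" --roll '[-0.0035, -0.0035, -0.0035, -0.0035, -0.0035]'

```text
clock: 8.22
tool_pos: [0.5969, 0.1555, 0.3042]
eef_rot: [[-0.997, -0.077, -0.001], [-0.077, 0.997, -0.0], [0.001, -0.0, -1.0]]
wrist_force: [1.1, -0.2, -0.9]
opening: 1.002
gripper_force: 0.0
```

Call:
servo_tool --pt "0.0089 -0.0288 0" --pt "0.0089 -0.0288 0" --pt "0.0089 -0.0288 0" --pt "0.0089 -0.0288 0" --pt "0.0089 -0.0288 0" --roll '[-0.0035, -0.0035, -0.0035, -0.0035, -0.0035]'

```text
clock: 8.63
tool_pos: [0.6414, 0.0115, 0.3041]
eef_rot: [[-0.998, -0.059, -0.001], [-0.059, 0.998, 0.0], [0.001, 0.0, -1.0]]
wrist_force: [0.3, 0.4, 0.4]
opening: 0.999
gripper_force: 0.0
```

Call:
servo_tool --pt "0.0089 -0.0288 0" --pt "0.0089 -0.0288 0" --pt "0.0089 -0.0288 0" --pt "0.0089 -0.0288 0" --pt "0.0089 -0.0288 0" --roll '[-0.0035, -0.0035, -0.0035, -0.0035, -0.0035]'

```text
clock: 9.05
tool_pos: [0.6859, -0.1325, 0.304]
eef_rot: [[-0.999, -0.042, -0.001], [-0.042, 0.999, 0.0], [0.001, 0.0, -1.0]]
wrist_force: [0.4, 0.1, -0.3]
opening: 0.998
gripper_force: 0.0
```

Call:
servo_tool --pt "0 0 0" --pt "0 0 0" --pt "0 0 0" --pt "0 0 0" --pt "0 0 0" --roll '[0, 0, 0, 0, 0]'

```text
clock: 9.47
tool_pos: [0.6856, -0.1299, 0.3047]
eef_rot: [[-0.999, -0.043, -0.0], [-0.043, 0.999, 0.0], [0.0, 0.0, -1.0]]
wrist_force: [-0.4, -0.8, -0.1]
opening: 0.997
gripper_force: 0.0
```

Run:
```python
from h import *
save('wrist','pics/w4.png'); t='pics/w4.png'
s=bot.observe();print(s['tool_pos'],s['opening'])
print('panel',rect(t,.058,.075,(.40,.72,-.3,-.0)))
P=cloud(t)
for x0,x1 in((.42,.473),(.473,.53)):
    m=(P[...,2]>.038)&(P[...,2]<.050)&(P[...,0]>x0)&(P[...,0]<x1)&(P[...,1]>-.01)&(P[...,1]<.17)
    q=P[m][:,:2]; 
    if len(q)>20: p=np.polyfit(q[:,1],q[:,0],1);print('rail x at y=.076',np.polyval(p,.076),'th',-p[0],len(q),q[:,1].min(),q[:,1].max())
```

```text
[ 0.68563493 -0.13003374  0.30483696] 1.0000741456810673
panel (array([ 583.6, -134.6]), array([119.2, 150.7]), np.float64(0.254), 30408, 0.0663)
```

View pics/w4.png

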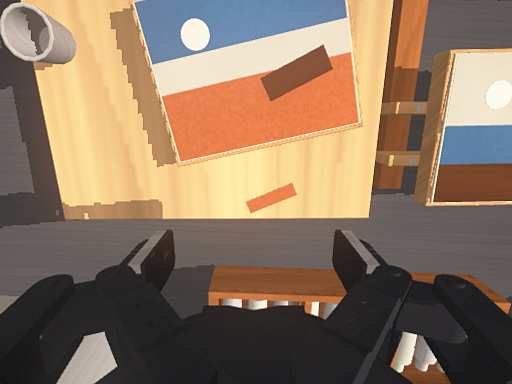

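The wrist view shows the panel between columns 135 and 360, with its far edge running from (180,163) to (360,122). Both fingers stand clear beyond it and the cup is off to the left. I'll lower the tool and push towards −x.

Call:
servo_tool --pt "0 0 -0.025" --pt "0 0 -0.025" --pt "0 0 -0.022" --pt "0 0 -0.012" --pt "0 0 -0.006" --roll '[0, 0, 0, 0, 0]'

```text
clock: 9.93
tool_pos: [0.6854, -0.1305, 0.2128]
eef_rot: [[-0.999, -0.043, -0.002], [-0.043, 0.999, 0.001], [0.002, 0.001, -1.0]]
wrist_force: [0.3, 0.3, -0.3]
opening: 1.002
gripper_force: 0.0
```

Call:
servo_tool --pt "0 0 -0.003" --pt "0 0 -0.001" --pt "0 0 0" --pt "0 0 0" --pt "0 0 0" --roll '[0, 0, 0, 0, 0]'

```text
clock: 10.35
tool_pos: [0.6858, -0.1311, 0.2117]
eef_rot: [[-0.999, -0.042, 0.001], [-0.042, 0.999, -0.0], [-0.001, -0.0, -1.0]]
wrist_force: [-1.0, -0.1, 0.1]
opening: 0.996
gripper_force: 0.0
```

Call:
servo_tool --pt "-0.007 -0.0003 0" --pt "-0.007 -0.0003 0" --pt "-0.007 -0.0003 0" --pt "-0.007 -0.0003 0" --pt "-0.007 -0.0003 0" --roll '[0, 0, 0, 0, 0]'

```text
clock: 10.77
tool_pos: [0.6502, -0.1326, 0.2112]
eef_rot: [[-0.999, -0.042, 0.001], [-0.042, 0.999, -0.0], [-0.001, -0.0, -1.0]]
wrist_force: [2.1, -0.6, 0.4]
opening: 0.999
gripper_force: 0.9
```

Call:
servo_tool --pt "-0.007 -0.0003 0" --pt "-0.007 -0.0003 0" --pt "-0.007 -0.0003 0" --pt "-0.007 -0.0003 0" --pt "-0.007 -0.0003 0" --roll '[0, 0, 0, 0, 0]'

```text
clock: 11.18
tool_pos: [0.615, -0.134, 0.2109]
eef_rot: [[-0.999, -0.042, 0.0], [-0.042, 0.999, 0.0], [-0.001, 0.0, -1.0]]
wrist_force: [2.9, -0.2, 0.5]
opening: 1.002
gripper_force: 1.3
```

Call:
servo_tool --pt "-0.007 -0.0003 0" --pt "-0.007 -0.0003 0" --pt "-0.007 -0.0003 0" --pt "-0.005 -0.0003 0" --pt "-0.003 -0.0003 0" --roll '[0, 0, 0, 0, 0]'

```text
clock: 11.6
tool_pos: [0.586, -0.1355, 0.2107]
eef_rot: [[-0.999, -0.042, -0.0], [-0.042, 0.999, 0.0], [0.0, 0.0, -1.0]]
wrist_force: [2.2, -0.1, 0.2]
opening: 1.003
gripper_force: 1.1
```

Run:
```python
from h import *
save('wrist','pics/w5.png'); save('top','pics/t5.png')
s=bot.observe();print(s['tool_pos'],s['opening'],s['wrist_force'])
for t in('pics/w5.png','pics/t5.png'):print('panel',rect(t,.058,.075,(.38,.72,-.3,-.0)))
```

```text
[ 0.5861775  -0.13559318  0.2105255 ] 0.9972023124623539 [-0.13985921 -0.08836758  0.29362251]
panel (array([ 536.6, -123.5]), array([121. , 151.2]), np.float64(0.039), 84769, 0.0664)
panel (array([558.5, -55.3]), array([12.8, 24.6]), np.float64(-1.556), 37, 0.0641)
```

View pics/w5.png

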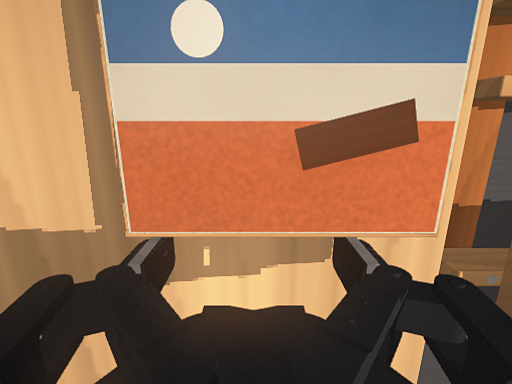

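The panel is now square against both fingers, with its far edge along row 236 from (127,236) to (440,236). The picture clips the panel's near side, so I'll measure that edge.

Run:
```python
from h import *
w='pics/w5.png'
for q in [(127,236,.066),(440,236,.066),(128,233,.066),(438,233,.066),(98,10,.066),(489,10,.066)]: print(q,ray(w,*q))
```

```text
(127, 236, 0.066) [ 0.5761256 -0.1946991  0.066    ]
(440, 236, 0.066) [ 0.56987323 -0.04806971  0.066     ]
(128, 233, 0.066) [ 0.5745752  -0.19410806  0.066     ]
(438, 233, 0.066) [ 0.56840251 -0.04934818  0.066     ]
(98, 10, 0.066) [ 0.48342672 -0.1980885   0.066     ]
(489, 10, 0.066) [ 0.47713357 -0.0505518   0.066     ]
```

Call:
servo_tool --pt "-0.007 -0.0003 0" --pt "-0.007 -0.0003 0" --pt "-0.007 -0.0003 0" --pt "-0.005 -0.0002 0" --pt "-0.003 -0.0001 0" --roll '[0, 0, 0, 0, 0]'

```text
clock: 12.12
tool_pos: [0.5568, -0.1368, 0.2106]
eef_rot: [[-0.999, -0.042, -0.001], [-0.042, 0.999, 0.0], [0.001, 0.0, -1.0]]
wrist_force: [1.9, 0.3, -1.4]
opening: 1.001
gripper_force: 0.7
```

Call:
servo_tool --pt "-0.002 0 0" --pt "-0.001 0 0" --pt "0 0 0" --pt "0.004 0 0" --pt "0.016 0 0" --roll '[0, 0, 0, 0, 0]'

```text
clock: 12.53
tool_pos: [0.5742, -0.1368, 0.2105]
eef_rot: [[-0.999, -0.042, -0.002], [-0.042, 0.999, 0.0], [0.002, 0.0, -1.0]]
wrist_force: [-0.3, -0.8, -0.2]
opening: 0.999
gripper_force: 0.0
```

Call:
servo_tool --pt "0 0 0.005" --pt "0 0 0.02" --pt "0 0 0.03" --pt "0 0 0.03" --pt "0 0 0.015" --roll '[0, 0, 0, 0, 0]'

```text
clock: 12.95
tool_pos: [0.5748, -0.1367, 0.3144]
eef_rot: [[-0.999, -0.042, 0.003], [-0.042, 0.999, -0.001], [-0.003, -0.001, -1.0]]
wrist_force: [-0.3, -0.4, 0.4]
opening: 0.999
gripper_force: 0.0
```

Call:
servo_tool --pt "-0.006 -0.006 0" --pt "-0.006 -0.006 0" --pt "-0.006 -0.006 0" --pt "-0.006 -0.006 0" --pt "-0.006 -0.006 0" --roll '[-0.1047, -0.1047, -0.1047, -0.1047, -0.1047]'

```text
clock: 13.37
tool_pos: [0.5442, -0.1669, 0.3109]
eef_rot: [[-0.884, 0.467, -0.0], [0.467, 0.884, -0.0], [0.0, -0.0, -1.0]]
wrist_force: [0.7, -0.3, 0.1]
opening: 0.999
gripper_force: 0.0
```

Call:
servo_tool --pt "-0.006 -0.006 0" --pt "-0.006 -0.006 0" --pt "-0.006 -0.006 0" --pt "-0.006 -0.006 0" --pt "-0.006 -0.006 0" --roll '[-0.1047, -0.1047, -0.1047, -0.1047, -0.1047]'

```text
clock: 13.78
tool_pos: [0.5142, -0.197, 0.3108]
eef_rot: [[-0.532, 0.847, -0.0], [0.847, 0.532, 0.0], [0.0, -0.0, -1.0]]
wrist_force: [-0.6, -0.1, -0.4]
opening: 1.001
gripper_force: 0.0
```

Call:
servo_tool --pt "-0.006 -0.006 0" --pt "-0.006 -0.006 0" --pt "-0.006 -0.006 0" --pt "-0.006 -0.006 0" --pt "-0.006 -0.006 0" --roll '[-0.1047, -0.1047, -0.1047, -0.1047, -0.1047]'

```text
clock: 14.2
tool_pos: [0.4842, -0.2269, 0.3108]
eef_rot: [[-0.037, 0.999, -0.0], [0.999, 0.037, 0.0], [0.0, -0.0, -1.0]]
wrist_force: [-0.4, -0.0, 0.1]
opening: 1.001
gripper_force: 0.0
```

Call:
servo_tool --pt "0 0 0" --pt "0 0 0" --pt "0 0 0" --pt "0 0 0" --pt "0 0 0" --roll '[0, 0, 0, 0, 0]'

```text
clock: 14.62
tool_pos: [0.4849, -0.2264, 0.3107]
eef_rot: [[-0.045, 0.999, -0.0], [0.999, 0.045, 0.0], [0.0, -0.0, -1.0]]
wrist_force: [0.0, -0.4, -0.3]
opening: 0.998
gripper_force: 0.0
```

Run:
```python
from h import *
save('wrist','pics/w6.png');save('top','pics/t6.png')
s=bot.observe();print(s['tool_pos'],s['opening'],s['wrist_force'],s['clock'])
for t in('pics/w6.png','pics/t6.png'):print('panel',rect(t,.058,.075,(.38,.72,-.3,-.0)))
P=cloud('pics/w6.png')
for x0,x1 in((.42,.473),(.473,.53)):
    m=(P[...,2]>.038)&(P[...,2]<.050)&(P[...,0]>x0)&(P[...,0]<x1)&(P[...,1]>.0)&(P[...,1]<.17)
    q=P[m][:,:2]; 
    if len(q)>20: p=np.polyfit(q[:,1],q[:,0],1);print('rail x at y=.076',np.polyval(p,.076),'th',-p[0],len(q),q[:,1].min(),q[:,1].max())
```

```text
[ 0.48479567 -0.2265105   0.31065485] 1.0035959406823904 [ 0.08659007  1.01671388 -0.22143465] 14.7167
panel (array([ 483.8, -139.3]), array([120.7, 121.3]), np.float64(0.044), 26347, 0.0663)
panel (array([ 482. , -126.1]), array([120.2, 150.1]), np.float64(0.038), 2634, 0.0656)
```

Call:
servo_tool --pt "0 0 -0.025" --pt "0 0 -0.025" --pt "0 0 -0.025" --pt "0 0 -0.013" --pt "0 0 -0.007" --roll '[0, 0, 0, 0, 0]'

```text
clock: 15.13
tool_pos: [0.4843, -0.2264, 0.2137]
eef_rot: [[-0.043, 0.999, -0.002], [0.999, 0.043, 0.001], [0.001, -0.002, -1.0]]
wrist_force: [0.3, -0.3, 0.8]
opening: 1.001
gripper_force: 0.0
```

Call:
servo_tool --pt "0 0 -0.003" --pt "0 0 -0.002" --pt "0 0 0" --pt "0 0 0" --pt "0 0 0" --roll '[0, 0, 0, 0, 0]'

```text
clock: 15.55
tool_pos: [0.4848, -0.2268, 0.2115]
eef_rot: [[-0.043, 0.999, 0.001], [0.999, 0.043, -0.001], [-0.001, 0.001, -1.0]]
wrist_force: [0.2, 0.3, 0.2]
opening: 0.999
gripper_force: 0.0
```

Call:
servo_tool --pt "-0.0003 0.007 0" --pt "-0.0003 0.007 0" --pt "-0.0003 0.007 0" --pt "-0.0003 0.007 0" --pt "-0.0003 0.007 0" --roll '[0, 0, 0, 0, 0]'

```text
clock: 15.97
tool_pos: [0.4832, -0.1909, 0.211]
eef_rot: [[-0.043, 0.999, 0.001], [0.999, 0.043, -0.0], [-0.001, 0.001, -1.0]]
wrist_force: [-0.5, -2.2, 1.5]
opening: 1.0
gripper_force: 1.4
```

Call:
servo_tool --pt "-0.0003 0.007 0" --pt "-0.0003 0.007 0" --pt "-0.0003 0.007 0" --pt "-0.0003 0.007 0" --pt "-0.0003 0.007 0" --roll '[0, 0, 0, 0, 0]'

```text
clock: 16.38
tool_pos: [0.4816, -0.156, 0.2107]
eef_rot: [[-0.043, 0.999, 0.0], [0.999, 0.043, -0.0], [-0.0, 0.0, -1.0]]
wrist_force: [0.1, -3.2, 1.9]
opening: 0.997
gripper_force: 1.6
```

Call:
servo_tool --pt "-0.0003 0.007 0" --pt "-0.0003 0.007 0" --pt "-0.0003 0.007 0" --pt "-0.0003 0.007 0" --pt "-0.0003 0.007 0" --roll '[0, 0, 0, 0, 0]'

```text
clock: 16.8
tool_pos: [0.4801, -0.121, 0.2106]
eef_rot: [[-0.042, 0.999, -0.0], [0.999, 0.042, 0.0], [0.0, -0.0, -1.0]]
wrist_force: [0.4, -3.1, 2.2]
opening: 0.997
gripper_force: 1.5
```

Call:
servo_tool --pt "-0.0003 0.007 0" --pt "-0.0003 0.007 0" --pt "-0.0003 0.007 0" --pt "-0.0003 0.007 0" --pt "-0.0003 0.004 0" --roll '[0, 0, 0, 0, 0]'

```text
clock: 17.22
tool_pos: [0.4785, -0.0888, 0.2105]
eef_rot: [[-0.043, 0.999, -0.001], [0.999, 0.043, 0.0], [0.0, -0.001, -1.0]]
wrist_force: [-0.2, -2.1, -0.5]
opening: 0.995
gripper_force: 0.9
```

Run:
```python
from h import *
save('wrist','pics/w7.png');save('top','pics/t7.png')
s=bot.observe();print(s['tool_pos'],s['opening'],s['wrist_force'],s['clock'])
for t in('pics/w7.png','pics/t7.png'):
  for b in((.38,.55,-.3,.15),(.55,.72,.0,.2)):
    try: print(t,rect(t,.056,.075,b))
    except Exception as e: print(e)
```

```text
[ 0.47849946 -0.08893432  0.21046694] 1.0006783166153908 [ 0.11447868  0.2308053  -0.1697206 ] 17.3167
pics/w7.png (array([479.1, -38.9]), array([120.9, 121.2]), np.float64(0.045), 68183, 0.0661)
pics/w7.png (array([573.3,  18.2]), array([19.8, 19.8]), np.float64(-1.541), 2133, 0.0622)
pics/t7.png (array([475.3,  19.3]), array([106.7, 117.9]), np.float64(-1.535), 1690, 0.0646)
pics/t7.png (array([619. ,  86.1]), array([120.5, 149.6]), np.float64(0.057), 2593, 0.0637)
```

Call:
servo_tool --pt "-0.0003 0.007 0" --pt "-0.0003 0.007 0" --pt "-0.0003 0.007 0" --pt "-0.0003 0.007 0" --pt "-0.0003 0.007 0" --roll '[0, 0, 0, 0, 0]'

```text
clock: 17.73
tool_pos: [0.4771, -0.0539, 0.2106]
eef_rot: [[-0.043, 0.999, -0.0], [0.999, 0.043, 0.0], [0.0, -0.0, -1.0]]
wrist_force: [0.0, -0.8, -0.2]
opening: 0.998
gripper_force: 0.7
```

Call:
servo_tool --pt "-0.0003 0.007 0" --pt "-0.0003 0.007 0" --pt "-0.0003 0.007 0" --pt "-0.0003 0.007 0" --pt "-0.0003 0.004 0" --roll '[0, 0, 0, 0, 0]'

```text
clock: 18.15
tool_pos: [0.4756, -0.0219, 0.2107]
eef_rot: [[-0.043, 0.999, 0.0], [0.999, 0.043, 0.0], [0.0, 0.0, -1.0]]
wrist_force: [-0.1, -1.2, -1.1]
opening: 0.999
gripper_force: 0.8
```

Call:
servo_tool --pt "0 0.004 0" --pt "0 0.003 0" --pt "0 0.002 0" --pt "0 0 0" --pt "0 0 0" --roll '[0, 0, 0, 0, 0]'

```text
clock: 18.57
tool_pos: [0.4757, -0.0137, 0.2107]
eef_rot: [[-0.043, 0.999, -0.0], [0.999, 0.043, 0.0], [0.0, -0.0, -1.0]]
wrist_force: [1.2, -0.3, -0.0]
opening: 1.0
gripper_force: 0.0
```

Call:
servo_tool --pt "0 -0.005 0" --pt "0 -0.015 0" --pt "0 -0.015 0.01" --pt "0 -0.01 0.025" --pt "0 -0.01 0.03" --roll '[0, 0, 0, 0, 0]'

```text
clock: 18.98
tool_pos: [0.4752, -0.0698, 0.2752]
eef_rot: [[-0.042, 0.999, -0.003], [0.999, 0.042, 0.001], [0.001, -0.003, -1.0]]
wrist_force: [0.1, 0.0, 0.2]
opening: 1.004
gripper_force: 0.0
```

Call:
servo_tool --pt "-0.01 -0.03 0.03" --pt "-0.01 -0.03 0.03" --pt "-0.01 -0.03 0.02" --pt "-0.01 -0.03 0.02" --pt "-0.01 -0.01 0" --roll '[0, 0, 0, 0, 0]'

```text
clock: 19.4
tool_pos: [0.4258, -0.1993, 0.3769]
eef_rot: [[-0.04, 0.999, 0.005], [0.999, 0.04, -0.003], [-0.004, 0.005, -1.0]]
wrist_force: [-0.1, -0.3, -0.2]
opening: 1.0
gripper_force: 0.0
```

Call:
servo_tool --pt "0 0 0" --pt "0 0 0" --pt "0 0 0" --pt "0 0 0" --pt "0 0 0" --roll '[0, 0, 0, 0, 0]'

```text
clock: 19.82
tool_pos: [0.4269, -0.1954, 0.3726]
eef_rot: [[-0.044, 0.999, -0.001], [0.999, 0.044, 0.0], [0.0, -0.001, -1.0]]
wrist_force: [-1.1, 0.0, 0.9]
opening: 1.001
gripper_force: 0.0
```

Run:
```python
from h import *
save('top','pics/t8.png'); t='pics/t8.png'
s=bot.observe();print(s['tool_pos'],s['opening'],s['wrist_force'],s['clock'])
print('panel',rect(t,.055,.075,(.38,.545,-.3,.2)));print('dry',rect(t,.055,.075,(.55,.72,-.02,.2)))
P=cloud(t)
for n,(x0,x1) in {'near':(.425,.4725),'far':(.4725,.515)}.items():
    m=(P[...,2]>.03)&(P[...,2]<.050)&(P[...,0]>x0)&(P[...,0]<x1)&(P[...,1]>.0)&(P[...,1]<.25)
    q=P[m]; print(n,len(q), q[:,1].max() if len(q) else '')
a=cv2.imread(t)[120:250,60:390];cv2.imwrite('pics/t8v.png',cv2.resize(a,None,fx=2.4,fy=2.4,interpolation=cv2.INTER_CUBIC))
```

```text
[ 0.42688232 -0.19549237  0.37267925] 1.0012815294098338 [-0.87803403  0.07839774  0.62725974] 19.8667
panel (array([473.2,  73.3]), array([117.6, 149.4]), np.float64(0.04), 2802, 0.0638)
dry (array([619.4,  85.9]), array([121.3, 149.5]), np.float64(0.061), 2596, 0.0635)
near 31 0.16762660718024514
far 32 0.16928195018047879
```

View pics/t8v.png

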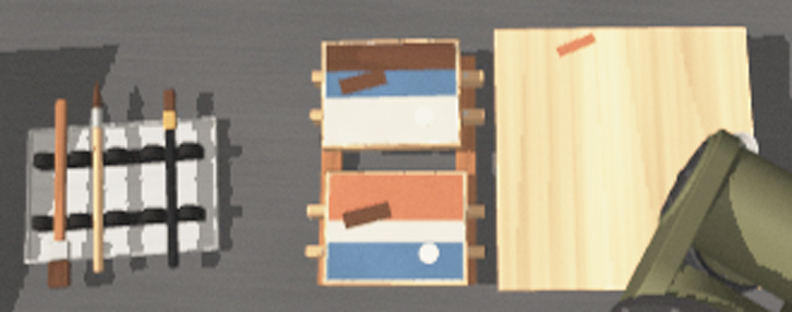

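The panel lies square on the near lane and the rails show evenly at both ends (310 and 480). It is within about 3 mm of the lane's centre. The brush is in the end notch and the dry panel hasn't moved.

```bash
python3 -c "
from cell import bot; print(bot.close_job())"
```

```text
the job is handed in; nothing more can be done
None
```

The job is handed in (no verdict was returned): the brush lies in the end notch pair of the rest, and the wet panel sits square on the near lane's rails, about 3 mm from its centre and clear of the stand.

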